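Take the grease filter out of the hob extractor for washing

TASK

The hob is off and cold, and the grease filter in the slot between its two rings has to go to the wash-up. The filter lies flush, so press down its dimpled end until it tips and its other end stands up, take hold of it there, lift it out and set it down, cover upwards, fully inside the shallow steel tray: put it down rather than drop it. Leave the bowl, salt dredger and sauce bottle where they are.

Things in the scene. Friction and masses are not known exactly. Their poses are not given: they have to be found in the camera images.
- hob: counter-top induction hob, fixed: steel casing, flat level black glass top 70 mm above the worktop, 320 (x) x 330 (y) mm, round cooking zones left and right, touch controls along its front (-x) edge. Origin: centre of its underside; x from its front to its back, z up. An extractor slot runs front to back through its middle
- slot (a point): on the hob, at glass height in the middle of the steel-lined slot; axes as the hob's. Slot 64 mm wide, from x = -83 to +96 mm, floor 40 mm below the glass. A ledge (x = -83 to -69, 6 mm below the glass) carries the front end of the filter's cover; the rear end has no support and a 16 mm gap behind it, so it can be pressed down
- filter: grease filter, loose, 0.3 to 0.55 kg: slotted steel cover 160 (x) x 58 (y) x 6 mm, V-shaped body of the same width below, keel strip 6 mm wide across its underside; 40 mm high. Origin: centre of the keel's underside; x towards the dimpled end, z up. Starts flush in the slot, 3 mm gap each side, standing on its keel, x along the hob's x (dimple at the rear)
- filter_press (a point): centre of the dimple on the cover's top, 18 mm from the end. Pressed here (under 5 N) the filter rocks on its keel about y; past 12 deg (about 13 mm down) it falls on to a stop at 24 deg and stays there by its weight, this point about 27 mm down, the plain end 30 mm above the glass. Standing on any flat floor it leans the same way, or about 21 deg the other way
- filter_lift (a point): on the cover's top, centre line, 50 mm from its middle towards the plain end, which rises. With the filter tipped it is about 18 mm above the glass, and the flat vertical side faces here (58 mm apart, 20 mm deep) can be gripped from above, fingers closing along the filter's y. A light push down on this end tips it back
- filter_end_a (a point): middle of the dimpled end's top edge, 80 mm from the middle of the cover
- filter_end_b (a point): middle of the plain end's top edge, 80 mm from the middle of the cover
- tray: shallow rectangular stainless tray, loose, 0.7 kg, 264 (x) x 162 (y) x 30 mm with a flat rim; inside 241 x 138 mm, floor 4 mm above the worktop. Origin: centre of its underside; x along its long side. It stands left or right of the hob.
- bowl: steel prep bowl, 148 mm across, 52 mm high, loose, on the other side of the hob from the tray; origin: centre of its underside
- shaker: salt dredger with a side handle, 66 x 90 x 93 mm, loose, behind on the right; origin: centre of its underside
- bottle: white squeeze bottle, 60 mm across, 215 mm high, loose, behind the hob on the left; origin: centre of its underside

How it is judged:
By the outcome, as a careful person would: the job done as asked, in the order asked, and still so for the second after the job is handed in, with the robot touching nothing.
It also fails if it takes over 43 s, if anything falls off the work surface, if the arm or the gripper's body presses on something with over 40 N, if the wrist force passes 120 N, or if a joint passes its speed limit or range.

ROBOT

A 6-joint arm with a two-finger parallel gripper is mounted at the origin on a cart in front of the work surface, level with it; the furniture and walls round the work are solid. World frame = base frame: x ahead of the robot, y to its left, z up, the work surface at z = 0. Lengths are in mm, angles in rad, forces in N, time in s.
With the tool pointing down it reaches from about 275 to 775 mm from the base axis. Payload 14.6 kg.
Tool frame: the origin (TCP) lies between the finger pads; the fingertips stand ahead of it and the grasp point (between the pads) lies 2 mm behind it (robot.nose_length is the z of the fingertips in the tool frame, in mm); z points along the fingers, y is the line along which they close (so a half turn about z gives the same grasp; the last joint's range is limited). The gripper opens to 85 mm and grips with 20 to 120 N. Pads are 22 mm wide; open, the fingers measure 114 mm over their backs; the gripper's body (76 mm by 85 mm) begins 54 mm behind the grasp point. The pads swing forward as they close: fully open they stand 13 mm farther back than shut.
Start: joints at [1.142, 0.263, -0.048, 1.259, 0, 1.415], TCP at [141.96, 505.446, 248.278] pointing down, gripper open.
Joint ranges: [-2.65, 2.65], [-0.89, 1.7], [-1.18, 1.37], [-2.13, 2.11], [-1.35, 1.29], [-3.14, 3.14]. Speed limits (rad/s): [1.89, 1.89, 2.57, 2.79, 3.14, 3.14].

INTERFACE

Orientations are given as a unit quaternion [x, y, z, w].
In Python, from rig import robot, viewer gives the robot as it stands (robot), with the cameras (viewer).
- The arm moves only by the tool shift_gripper, called after "Emit:" in YAML: its name, and indented under it one key for each argument. Schema: {"type":"object","properties":{"increments":{"type":"array","items":{"type":"array","items":{"type":"array","items":{"type":"number"},"minItems":5,"maxItems":5},"minItems":1,"maxItems":8},"minItems":1,"maxItems":1},"only":{"type":"string"},"quiet":{"type":"boolean"},"lines":{"type":"string"}},"required":["increments"],"additionalProperties":false}. increments is a list that holds a single list of rows (three levels of brackets), with 1 to 8 rows, each of 5 numbers: dx, dy, dz in mm, then a turn about the tool's z in rad, then the finger opening in mm; each row is the pose to reach, as a shift and turn from the pose commanded when the call began, along the tool's axes at that moment; what a row does not reach only later rows make up. A row lasts 1/12 s, in which the tool goes at most 41.7 mm and 0.125 rad, less where a joint would pass 70% of its speed; a pose out of reach is approached as far as the arm can. The fingers move at their own pace and stop on an object; the grip force is fixed at half the most. Time passes only in rows, so rows that do not move let the fingers close. The tool returns the time, the measured TCP pose, the force, the opening and the grip force at its end. only (a regular expression) keeps the lines of the reply that match it, lines (a string "A,B") keeps lines A to B, and quiet returns only ok. Input that does not fit is refused with a message, and nothing moves.
- robot.read_state(): the state, without advancing time (a new reading comes with each control period).
- viewer.read_camera(name): name is "scene" or "top"; returns the picture (480x640x3 uint8, blue, green, red); there is no depth.
- viewer.camera_params(name): a dict with "K" (3x3 intrinsics, pixels), "xyz" and "orientation" of the camera in the world. Camera axes: x right, y down, z forward; pixel columns grow to the right and rows downward; lengths in mm; the calibration is good to about 2 mm. A picture is of the moment at which its call begins. camera_params takes no time and is no camera call.
- robot.sign_off(): hands the job in; it is judged then, once.
The state is a dict: "t": time; "qpos": joint angles; "qvel": joint speeds; "joint_torque": joint torques, N m; "ee_pos": TCP position; "orientation": TCP orientation; "ft_force": force on the tool from outside, world axes, zero at the start; "wrist_torque": the same for the moment, N m; "width": finger opening in mm; "grasp_force": force on a finger pad.
Only numpy, scipy, OpenCV 4.12 (cv2) and the standard library are available. Lean on these libraries where they do the work, as an engineer would, in place of code of your own. Each camera call takes 0.05 s, during which the arm holds its last target. There are 200 camera calls.

## Working session

There is one attempt and no reset: what is moved stays moved. The work goes in short steps, Python scripts to look and compute and a tool call to move; the robot and the scene stay as the last step left them, time stands still between calls to the robot, and variables do not carry over. Pictures are saved under pics/ and viewed, at most 13 in all, crops included, and the job is handed in when it is done.

```bash
ls; mkdir -p pics; python3 - <<'E'
from rig import robot, viewer
import cv2,numpy as np
for n in("scene","top"):
    cv2.imwrite(f"pics/{n}0.png",viewer.read_camera(n)); p=viewer.camera_params(n); print(n,p)
s=robot.read_state();print(s["t"],s["ee_pos"],s["orientation"],s["width"],s["ft_force"],robot.nose_length)
E
```

```text
pics
rig.py
scene {'K': array([[442.37830703,   0.        , 308.62377704],
       [  0.        , 442.37830703, 237.0206659 ],
       [  0.        ,   0.        ,   1.        ]]), 'xyz': array([  42.68858622, -978.10873448,  671.95607596]), 'orientation': array([ 0.83026669, -0.22686312,  0.13292105, -0.49144923])}
top {'K': array([[521.00056886,   0.        , 323.77528812],
       [  0.        , 521.00056886, 241.60317739],
       [  0.        ,   0.        ,   1.        ]]), 'xyz': array([ 471.39622202,  -14.82937612, 1463.74773543]), 'orientation': array([-0.70439303,  0.70741471, -0.03852504,  0.04371172])}
0.1 [141.88008973 505.23130033 247.88053266] [ 1.36468275e-01  9.90644331e-01 -4.51312770e-04 -1.22698329e-04] 85.52631110473114 [-0.46255342  0.23867303 -0.5687798 ] 17.0
```

View pics/top0.png

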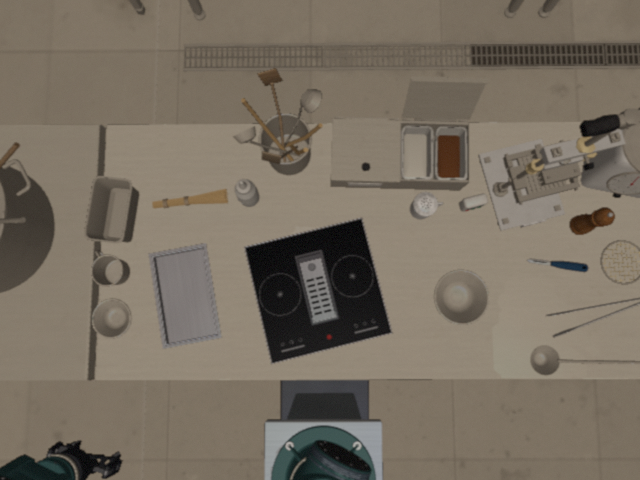

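View pics/scene0.png

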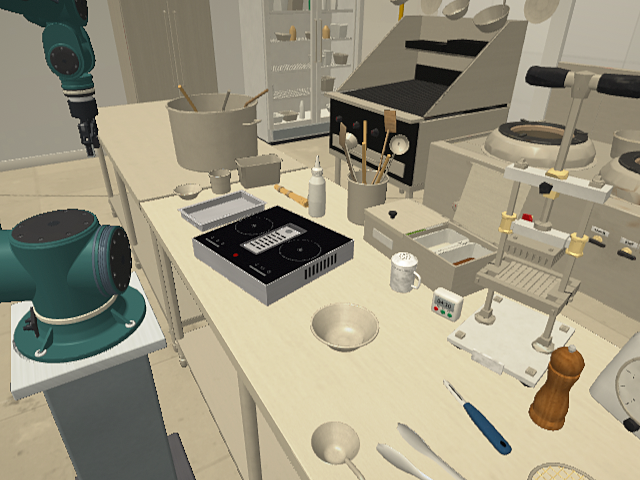

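The top view shows the hob with corners near (245,247), (362,219), (393,333) and (272,362). The filter runs from (308,252) to (325,322), and the tray is on the left at (184,295). The scene view shows the filter at (275,237) and the tray at (222,208).

```bash
cat > h.py <<'E'
import cv2,numpy as np
from scipy.spatial.transform import Rotation as R
from rig import robot, viewer
def cam(n):
    p=viewer.camera_params(n); return p["K"],R.from_quat(p["orientation"]).as_matrix(),np.array(p["xyz"])
def ray(n,uv):
    K,M,c=cam(n); d=M@np.linalg.inv(K)@np.array([uv[0],uv[1],1.]); return c,d/np.linalg.norm(d)
def plane(n,uv,z):
    c,d=ray(n,uv); return c+d*(z-c[2])/d[2]
def two(a,b):
    (c1,d1),(c2,d2)=ray("top",a),ray("scene",b)
    A=np.stack([d1,-d2],1); t=np.linalg.lstsq(A,c2-c1,rcond=None)[0]
    p,q=c1+t[0]*d1,c2+t[1]*d2; return (p+q)/2,np.linalg.norm(p-q)
def proj(n,P):
    K,M,c=cam(n); v=K@(M.T@(np.array(P)-c)); return v[:2]/v[2]
def quad(mask):
    c=max(cv2.findContours(mask,cv2.RETR_EXTERNAL,cv2.CHAIN_APPROX_NONE)[0],key=cv2.contourArea)
    return c
E
python3 - <<'E'
from h import *
t=cv2.imread("pics/top0.png"); s=cv2.imread("pics/scene0.png")
a=cv2.resize(t[235:345,140:360],None,fx=3.6,fy=2.7*3.6/2.7,interpolation=cv2.INTER_CUBIC)
cv2.imwrite("pics/a.png",a)
b=cv2.resize(s[180:310,170:360],None,fx=4.2,fy=4.2,interpolation=cv2.INTER_CUBIC); cv2.imwrite("pics/b.png",b); print(a.shape,b.shape)
g=t.max(2)
m=((g<60)*255).astype(np.uint8); m[:200]=0; m[365:]=0;m[:,:230]=0;m[:,400:]=0
m=cv2.morphologyEx(m,cv2.MORPH_CLOSE,np.ones((25,25)))
c=quad(m); r=cv2.minAreaRect(c); print("hob",r)
P=np.array([plane("top",p,70) for p in cv2.boxPoints(r)]);print(P.round(1),P.mean(0),np.linalg.norm(np.diff(P,axis=0),axis=1))
f=((g>75)*255).astype(np.uint8); k=np.zeros_like(f); k[245:330,285:345]=1; f*=k
f=cv2.morphologyEx(f,cv2.MORPH_CLOSE,np.ones((5,5)));r=cv2.minAreaRect(quad(f)); print("slot",r)
P=np.array([plane("top",p,70) for p in cv2.boxPoints(r)]);print(P.round(1),P.mean(0),np.linalg.norm(np.diff(P,axis=0),axis=1))
E
```

```text
(396, 792, 3) (546, 798, 3)
hob ((317.0294189453125, 290.11767578125), (117.14469909667969, 121.75288391113281), 75.96376037597656)
[[ 617.9  210.6   70. ]
 [ 696.7 -108.3   70. ]
 [ 393.  -179.4   70. ]
 [ 317.6  131.7   70. ]] [506.30062585  13.67242405  70.        ] [328.47761289 311.91592124 320.16875586]
slot ((317.2353210449219, 289.94122314453125), (63.059261322021484, 25.70877456665039), 75.96376037597656)
[[ 5.783e+02  6.680e+01  7.000e+01]
 [ 5.948e+02 -1.000e-01  7.000e+01]
 [ 4.321e+02 -4.010e+01  7.000e+01]
 [ 4.160e+02  2.600e+01  7.000e+01]] [505.30302118  13.14566984  70.        ] [ 68.94936222 167.56659024  68.00497777]
```

View pics/a.png

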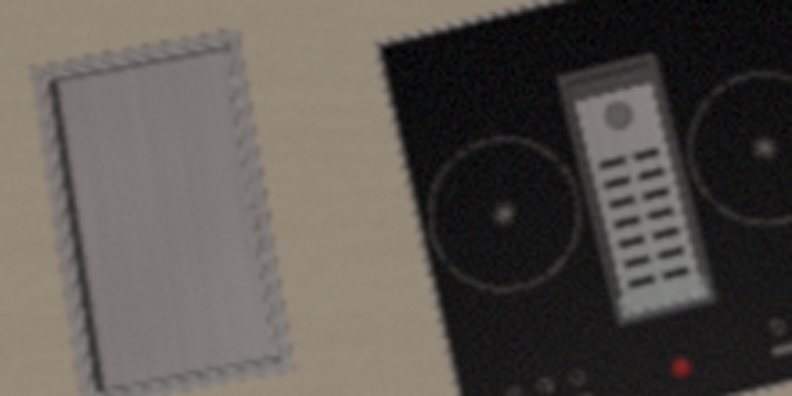

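View pics/b.png

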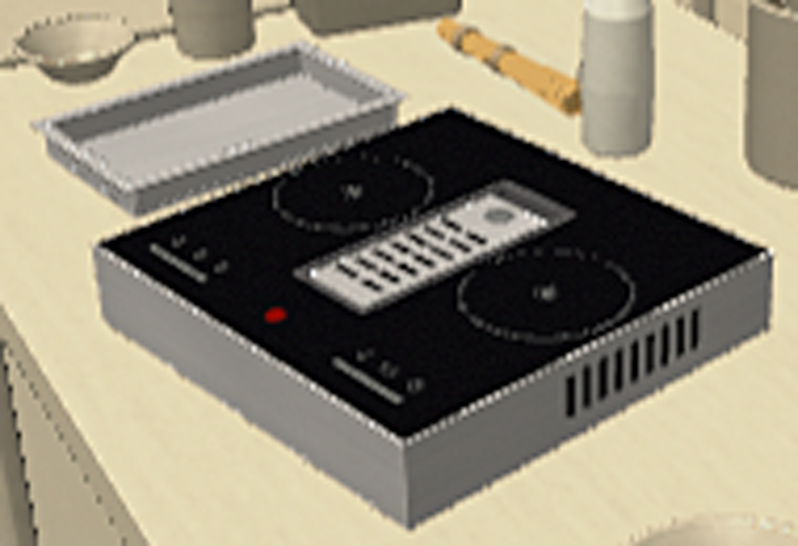

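The top crop shows the dimple at the far (rear) end, at crop (619,115), and the left and right zone centres at (504,212) and (765,147). The scene crop shows them at (500,215), (352,192) and (545,292). The tray is empty.

```bash
python3 - <<'E'
from h import *
T=lambda x,y:((x+.5)/3.6-.5+140,(y+.5)/3.6-.5+235)
S=lambda x,y:((x+.5)/4.2-.5+170,(y+.5)/4.2-.5+180)
for n,a,b in [("dimple",(619,115),(500,215)),("zoneL",(504,212),(352,192)),("zoneR",(765,147),(545,292)),("red",(681,367),(275,315)),
  ("trayBL",(35,66),(303,42)),("trayBR",(240,32),(406,100)),("trayFR",(292,370),(136,192)),("hobBL",(380,45),(452,108)),]:
    print(n,two(T(*a),S(*b)),plane("top",T(*a),70).round(1))
t=cv2.imread("pics/top0.png")
roi=t[235:360,140:228]; hsv=cv2.cvtColor(roi,cv2.COLOR_BGR2HSV)
m=((hsv[...,1]<38)*255).astype(np.uint8); m=cv2.morphologyEx(m,cv2.MORPH_CLOSE,np.ones((5,5)));m=cv2.morphologyEx(m,cv2.MORPH_OPEN,np.ones((7,7)))
r=cv2.minAreaRect(quad(m)); print("tray",r)
P=np.array([plane("top",p+[140,235],30) for p in cv2.boxPoints(r)]);print(P.round(1),P.mean(0),np.linalg.norm(np.diff(P,axis=0),axis=1)); d=np.diff(P,axis=0); print(np.degrees(np.arctan2(d[:,1],d[:,0])))
hs=cv2.cvtColor(t,cv2.COLOR_BGR2HSV); print(hs[290,185],hs[290,230])
E
```

```text
dimple (array([566.81021522,  28.16952766,  69.99200052]), np.float64(0.693903407901248)) [567.1  28.   70. ]
zoneL (array([494.65062599, 113.73636221,  68.97210855]), np.float64(2.155198957284934)) [495.6 113.2  70. ]
zoneR (array([542.07664992, -79.93394341,  70.29904489]), np.float64(1.7402527850704772)) [542.9 -80.3  70. ]
red (array([381.97699809, -17.15422028,  69.75343106]), np.float64(0.2504565710194035)) [382.1 -17.2  70. ]
trayBL (array([608.89364419, 480.00251537,  27.55506454]), np.float64(2.0160159367704855)) [605.7 465.   70. ]
trayBR (array([634.85662294, 322.54464198,  26.16914327]), np.float64(1.6731340307048908)) [630.6 311.9  70. ]
trayFR (array([381.27914449, 275.68493532,  27.09433937]), np.float64(6.690935440013537)) [380.9 268.1  70. ]
hobBL (array([620.39982954, 207.23191318,  67.7354517 ]), np.float64(0.38362173783924575)) [620.3 206.8  70. ]
tray ((44.129940032958984, 60.642635345458984), (97.4371109008789, 60.3259162902832), 80.6900634765625)
[[611.1 486.8  30. ]
 [637.5 322.2  30. ]
 [374.5 273.4  30. ]
 [348.9 434.6  30. ]] [493.01156697 379.23929617  30.        ] [166.75862403 267.53953695 163.20870434]
[ -80.87467173 -169.49489408   99.00416366]
[  7  18 125] [ 18  47 147]
```

```bash
cat > go.py <<'E'
import sys
from h import *
x,y,z,yaw=map(float,sys.argv[1:5])
s=robot.read_state(); M=R.from_quat(s["orientation"])
d=M.inv().apply(np.array([x,y,z])-s["ee_pos"])
yy=np.degrees(np.arctan2(*M.as_matrix()[[1,0],1])); print("yaw_y",yy.round(2),"shift",d.round(1),"turn",round(-np.radians(yaw-yy),3),"ft",np.round(s["ft_force"],1),"q",np.round(s["qpos"],2))
E
python3 go.py 567 28 110 103.8
```

```text
yaw_y 74.31 shift [-538.3 -344.4  138.1] turn -0.515 ft [-0.5  0.2 -0.6] q [ 1.14  0.26 -0.05  1.26 -0.    1.42]
```

Emit:
shift_gripper:
  increments:
    - [[-34,-21,0,-0.07,0],[-68,-43,0,-0.14,0],[-101,-65,0,-0.2,0],[-135,-86,0,-0.26,0],[-168,-108,0,-0.32,0],[-202,-129,0,-0.38,0],[-235,-151,0,-0.45,0],[-269,-172,0,-0.515,0]]

```text
t: 0.77
ee_pos: [355.0, 265.3, 248.3]
orientation: [-0.122, 0.993, 0.0, -0.0]
ft_force: [1.6, 1.3, 0.7]
width: 0.3
grasp_force: 0.0
```

```bash
python3 go.py 567 28 110 103.8
```

```text
yaw_y 104.03 shift [-148.1 -281.6  138.2] turn 0.004 ft [1.6 1.3 0.7] q [ 0.46  0.12 -0.23  1.22  0.    0.21]
```

Emit:
shift_gripper:
  increments:
    - [[-18,-35,0,0,0],[-37,-70,10,0,0],[-55,-105,30,0,0],[-74,-140,55,0,0],[-92,-175,80,0,0],[-111,-210,105,0,0],[-130,-246,125,0,0],[-148,-281,138,0,0]]

```text
t: 1.43
ee_pos: [552.3, 43.1, 116.3]
orientation: [-0.12, 0.993, 0.0, -0.001]
ft_force: [1.2, 0.8, 0.9]
width: -0.2
grasp_force: 0.0
```

Emit:
shift_gripper:
  increments:
    - [[0,0,0,0,0]]

```text
t: 1.52
ee_pos: [554.7, 40.2, 114.7]
orientation: [-0.118, 0.993, -0.0, -0.001]
ft_force: [-2.6, 0.4, -0.5]
width: -0.2
grasp_force: 0.0
```

```bash
python3 go.py 567 28 93 103.8; python3 - <<'E'
from h import *
t=viewer.read_camera("top");s=viewer.read_camera("scene")
p=proj("top",[567,28,90]).astype(int);q=proj("scene",[567,28,90]).astype(int)
a=t[p[1]-50:p[1]+70,p[0]-60:p[0]+60];b=s[q[1]-70:q[1]+50,q[0]-60:q[0]+60]
cv2.imwrite("pics/c.png",cv2.resize(np.hstack([a,b]),None,fx=3.3,fy=3.3,interpolation=cv2.INTER_CUBIC)); print(p,q)
E
```

```text
yaw_y 103.6 shift [ -9.2 -14.7  21.7] turn -0.003 ft [-2.6  0.4 -0.5] q [-0.07  0.39 -0.23  0.95 -0.   -0.31]
[311 266] [288 224]
```

View pics/c.png

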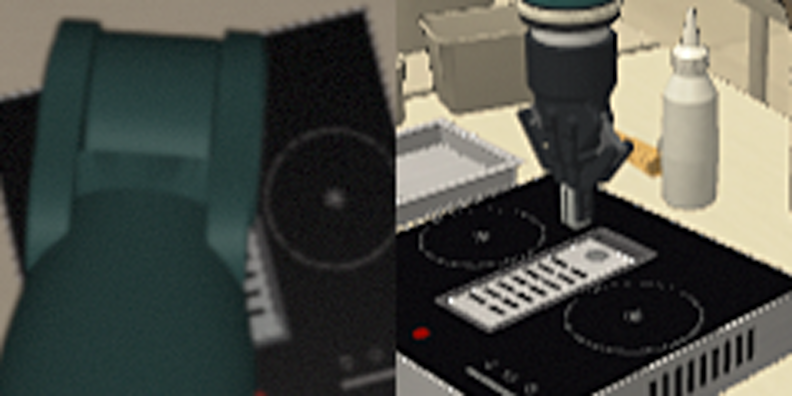

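The scene view shows the shut fingertips at (577,222) in the crop, over the left edge of the slot and short of the dimple at (598,255). The arm still has about 17 mm to go.

Emit:
shift_gripper:
  increments:
    - [[-9,-15,10,0,0],[-9,-15,17,0,0],[-9,-15,17,0,0]]

```text
t: 1.87
ee_pos: [563.6, 32.7, 100.3]
orientation: [-0.12, 0.993, 0.0, -0.001]
ft_force: [-0.7, -0.3, -1.2]
width: 0.1
grasp_force: 0.0
```

```bash
python3 go.py 567 28 87 103.8
```

```text
yaw_y 103.83 shift [-2.2 -5.4 13.3] turn 0.001 ft [-0.7 -0.3 -1.2] q [-0.09  0.41 -0.24  0.92  0.   -0.33]
```

Emit:
shift_gripper:
  increments:
    - [[-2,-5,3,0,0],[-2,-5,7,0,0],[-2,-5,10,0,0],[-2,-5,12,0,0]]

```text
t: 2.2
ee_pos: [567.4, 28.0, 89.0]
orientation: [-0.12, 0.993, 0.0, 0.0]
ft_force: [-1.3, -0.7, -0.6]
width: 0.0
grasp_force: 0.0
```

```bash
python3 go.py 567 28 87 103.8
```

```text
yaw_y 103.84 shift [0.4 0.  2. ] turn 0.001 ft [-1.3 -0.7 -0.6] q [-0.09  0.43 -0.25  0.9   0.   -0.34]
```

Emit:
shift_gripper:
  increments:
    - [[0,0,2,0,0],[0,0,4,0,0],[0,0,6,0,0],[0,0,8,0,0]]

```text
t: 2.53
ee_pos: [567.8, 27.8, 81.1]
orientation: [-0.12, 0.993, -0.0, 0.0]
ft_force: [0.9, 1.0, 0.7]
width: 0.1
grasp_force: 0.4
```

Emit:
shift_gripper:
  increments:
    - [[0,0,3,0,0],[0,0,6,0,0],[0,0,9,0,0],[0,0,11,0,0],[0,0,11,0,0]]

```text
t: 2.95
ee_pos: [567.3, 27.7, 69.5]
orientation: [-0.12, 0.993, 0.0, -0.0]
ft_force: [0.6, -0.1, 1.0]
width: 0.0
grasp_force: 0.0
```

```bash
python3 - <<'E'
from h import *
s=viewer.read_camera("scene")
cv2.imwrite("pics/d.png",cv2.resize(s[190:300,190:360],None,fx=4.7,fy=4.7,interpolation=cv2.INTER_CUBIC))
E
```

```text
(no output)
```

View pics/d.png

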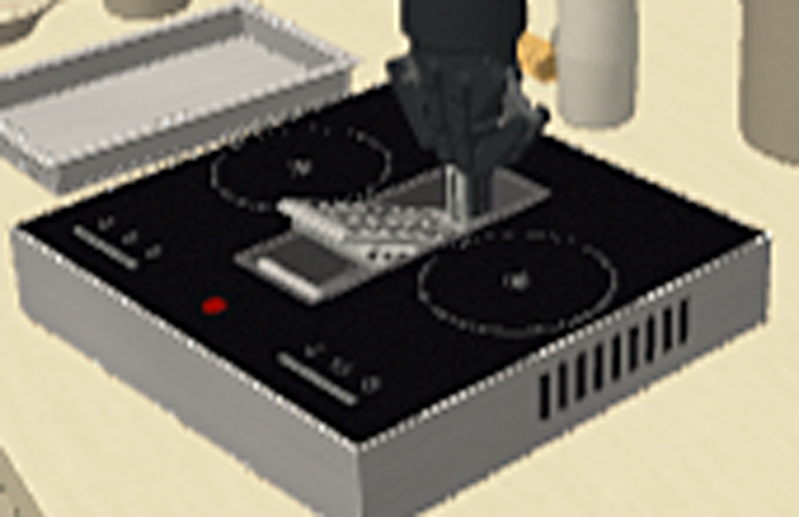

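The filter has tipped: its plain end stands up at crop (290,205) and the dimpled end is down under the fingertips. Next I retreat upward and to the left so both cameras can see it.

Emit:
shift_gripper:
  increments:
    - [[0,0,-15,0,0],[0,0,-50,0,0],[0,30,-85,0,85],[0,70,-110,0,85],[0,110,-110,0,85],[0,150,-110,0,85],[0,190,-110,0,85],[0,200,-110,0,85]]

```text
t: 3.67
ee_pos: [518.3, 226.1, 180.6]
orientation: [-0.122, 0.993, 0.001, 0.0]
ft_force: [0.5, 1.1, -0.8]
width: 72.3
grasp_force: 0.0
```

```bash
python3 - <<'E'
from h import *
t=viewer.read_camera("top");s=viewer.read_camera("scene")
print(proj("top",[452,0,100]),proj("scene",[452,0,100]))
a=t[245:335,280:350];b=s[190:280,215:315]
cv2.imwrite("pics/e.png",cv2.resize(np.hstack([a,b]),None,fx=4.7,fy=4.7,interpolation=cv2.INTER_CUBIC))
E
```

```text
[322.06885798 310.04339824] [256.02309208 235.38390588]
```

View pics/e.png

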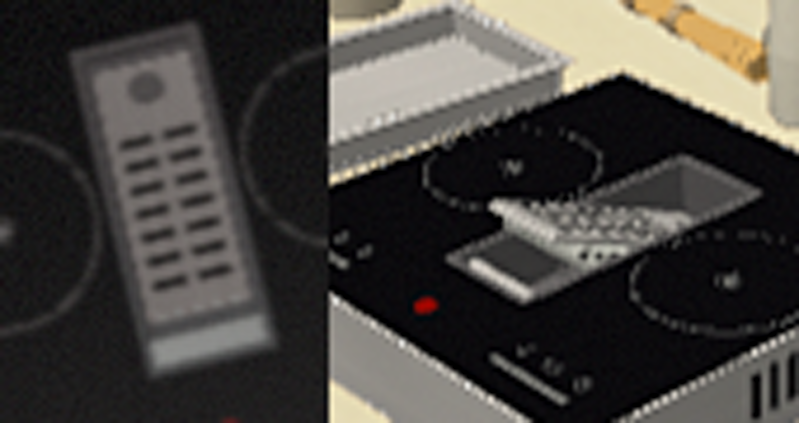

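The filter stays tipped. In the top crop the plain-end corners are about (140,329) and (258,304). In the scene crop they are about (492,203) and (556,245).

```bash
python3 - <<'E'
from h import *
T=lambda x,y:((x+.5)/4.7-.5+280,(y+.5)/4.7-.5+245)
S=lambda x,y:((x-329+.5)/4.7-.5+215,(y+.5)/4.7-.5+190)
for n,a,b in [("bL",(140,329),(492,203)),("bR",(258,304),(556,245))]: print(n,two(T(*a),S(*b)),plane("top",T(*a),100))
print(plane("top",T(146,88),43), "press")
c,s=np.cos(np.radians(13.8)),np.sin(np.radians(13.8))
for X,Z in[(-56.5,100),(-29.2,88)]: print(506.8+c*X,13.2+s*X,Z)
E
python3 go.py 476 5.6 150 103.8
```

```text
bL (array([442.89696289,  31.97075803,  95.56213383]), np.float64(5.660905492309955)) [440.38816664  32.91560545 100.        ]
bR (array([455.07669251, -32.91564633,  95.26333898]), np.float64(2.8689507078633625)) [453.82577683 -32.27486713 100.        ]
[577.88950695  31.33364425  43.        ] press
451.93091318510557 -0.2771403531898198 100
478.44287902663865 6.2348230387054375 88
yaw_y 104.02 shift [  94.7 -201.7   30.2] turn 0.004 ft [ 0.3 -1.  -0.4] q [ 0.26  0.36 -0.09  1.12  0.    0.02]
```

Emit:
shift_gripper:
  increments:
    - [[18,-40,5,0,85],[37,-80,10,0,85],[56,-120,15,0,85],[75,-160,20,0,85],[95,-202,30,0,85],[95,-202,30,0,85],[95,-202,30,0,85]]

```text
t: 4.35
ee_pos: [474.8, -0.9, 149.6]
orientation: [-0.118, 0.993, -0.0, -0.001]
ft_force: [0.0, 0.1, -0.2]
width: 85.2
grasp_force: 0.0
```

```bash
python3 go.py 476 5.6 115 103.8
```

```text
yaw_y 103.54 shift [-2.7  6.1 34.6] turn -0.005 ft [ 0.   0.1 -0.2] q [-0.17  0.23 -0.37  0.97 -0.   -0.41]
```

Emit:
shift_gripper:
  increments:
    - [[0,0,0,0,85],[0,0,0,0,85]]

```text
t: 4.52
ee_pos: [476.1, 2.9, 150.3]
orientation: [-0.12, 0.993, -0.0, 0.0]
ft_force: [1.0, -0.2, 0.1]
width: 85.1
grasp_force: 0.0
```

```bash
python3 go.py 476 5.6 100 103.8
```

```text
yaw_y 103.78 shift [-0.5  2.7 50.3] turn -0.0 ft [ 1.  -0.2  0.1] q [-0.17  0.23 -0.37  0.97  0.   -0.41]
```

Emit:
shift_gripper:
  increments:
    - [[0,1,15,0,85],[0,1,30,0,85],[0,1,40,0,85],[0,1,47,0,85],[0,1,50,0,85],[0,1,50,0,85]]

```text
t: 5.02
ee_pos: [475.6, 4.5, 99.8]
orientation: [-0.121, 0.993, 0.0, -0.0]
ft_force: [-0.3, -1.2, -0.5]
width: 85.1
grasp_force: 0.0
```

```bash
python3 go.py 476 5.6 87 103.8;  python3 - <<'E'
from h import *
s=viewer.read_camera("scene")
cv2.imwrite("pics/f.png",cv2.resize(s[180:280,200:330],None,fx=5.5,fy=5.5,interpolation=cv2.INTER_CUBIC))
E
```

```text
yaw_y 103.87 shift [-0.6  0.9 12.8] turn 0.001 ft [-0.3 -1.2 -0.5] q [-0.16  0.28 -0.46  0.83 -0.   -0.4 ]
```

View pics/f.png

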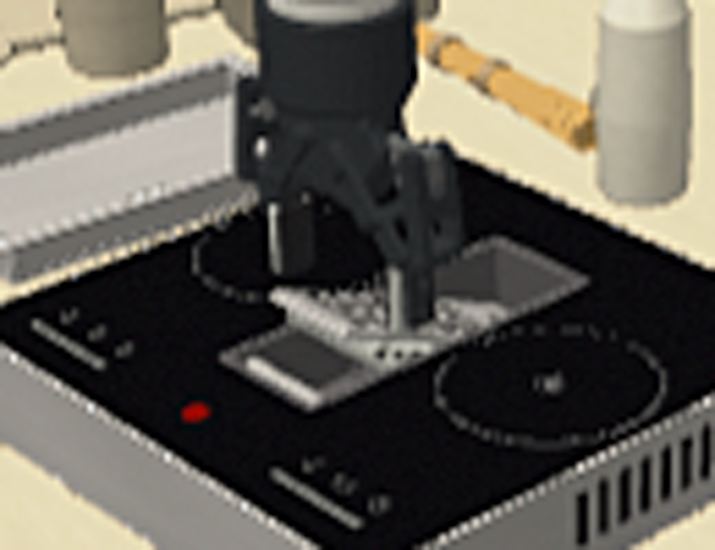

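The open fingers straddle the raised end, with tips at (290,270) and (410,330). They sit above the glass on either side. I descend and then close.

Emit:
shift_gripper:
  increments:
    - [[0,1,5,0,85],[0,1,10,0,85],[0,1,13,0,85],[0,1,13,0,85]]

```text
t: 5.4
ee_pos: [475.1, 5.1, 86.5]
orientation: [-0.12, 0.993, 0.0, -0.0]
ft_force: [-0.2, 0.6, -0.0]
width: 85.0
grasp_force: 0.0
```

Emit:
shift_gripper:
  increments:
    - [[0,0,0,0,70],[0,0,0,0,60],[0,0,0,0,50],[0,0,0,0,50],[0,0,0,0,45],[0,0,0,0,45]]

```text
t: 5.9
ee_pos: [475.4, 5.0, 87.6]
orientation: [-0.12, 0.993, -0.0, 0.0]
ft_force: [-2.3, -0.1, 6.5]
width: 56.6
grasp_force: 62.1
```

```bash
python3 go.py 476 5.6 87 103.8
```

```text
yaw_y 103.82 shift [-0.7  0.4  0.6] turn 0.0 ft [-2.3 -0.1  6.5] q [-0.16  0.29 -0.48  0.8  -0.   -0.4 ]
```

Emit:
shift_gripper:
  increments:
    - [[0,0,-3,0,45],[0,0,-8,0,45],[0,0,-15,0,45],[0,0,-25,0,45],[0,0,-37,0,45],[0,0,-50,0,45],[0,0,-65,0,45],[0,0,-80,0,45]]

```text
t: 6.57
ee_pos: [475.1, 5.1, 168.3]
orientation: [-0.12, 0.993, 0.0, -0.0]
ft_force: [0.4, 0.1, -4.4]
width: 56.4
grasp_force: 64.6
```

Emit:
shift_gripper:
  increments:
    - [[0,0,-10,0,45],[0,0,-14,0,45],[0,0,-14,0,45]]

```text
t: 6.82
ee_pos: [475.7, 5.0, 182.1]
orientation: [-0.12, 0.993, -0.0, 0.001]
ft_force: [0.4, 0.1, -4.7]
width: 56.6
grasp_force: 64.7
```

```bash
python3 go.py 448.7 371.3 180 99.9;  python3 - <<'E'
from h import *
s=viewer.read_camera("scene")
cv2.imwrite("pics/g.png",cv2.resize(s[130:280,180:340],None,fx=3.8,fy=3.8,interpolation=cv2.INTER_CUBIC))
E
```

```text
yaw_y 103.82 shift [-61.2 362.2   1.9] turn 0.068 ft [ 0.4  0.1 -4.7] q [-0.16  0.21 -0.31  1.05 -0.   -0.4 ]
```

View pics/g.png

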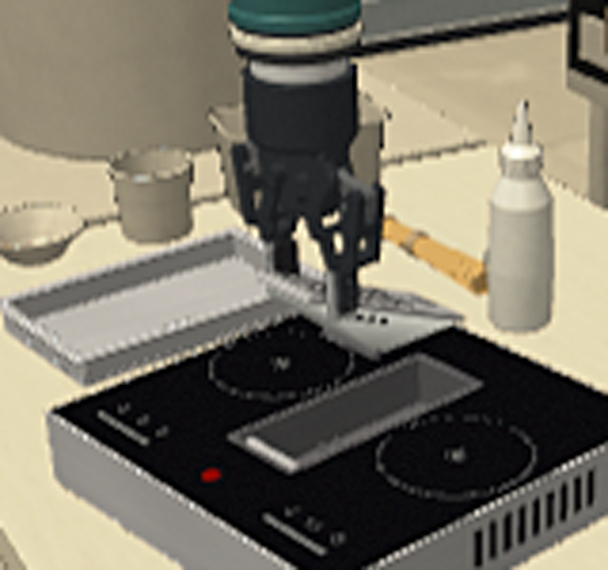

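The filter hangs in the grip at (355,315), clear of the empty slot, with its tilt kept. Now across to the tray.

Emit:
shift_gripper:
  increments:
    - [[-2,10,0,0,45],[-5,28,0,0,45],[-9,52,0,0.01,45],[-13,78,0,0.02,45],[-17,104,0,0.03,45],[-22,130,0,0.04,45],[-26,156,0,0.05,45],[-30,182,0,0.06,45]]

```text
t: 7.53
ee_pos: [460.1, 190.7, 180.4]
orientation: [-0.09, 0.996, 0.0, -0.001]
ft_force: [0.7, -0.8, -4.1]
width: 56.3
grasp_force: 65.1
```

Emit:
shift_gripper:
  increments:
    - [[-4,26,0,0,45],[-9,52,0,0,45],[-13,78,0,0,45],[-17,104,0,0,45],[-22,130,0,0,45],[-26,152,0,0,45],[-29,168,0,0,45],[-31,178,0,0,45]]

```text
t: 8.2
ee_pos: [458.5, 371.6, 180.0]
orientation: [-0.091, 0.996, -0.0, -0.001]
ft_force: [1.4, -1.2, -5.2]
width: 56.2
grasp_force: 65.2
```

```bash
python3 go.py 448.7 371.3 120 99.9
```

```text
yaw_y 100.47 shift [ 9.6  1.5 60. ] turn 0.01 ft [ 1.4 -1.2 -5.2] q [ 0.54  0.4  -0.02  1.15  0.    0.36]
```

Emit:
shift_gripper:
  increments:
    - [[4,1,8,0.01,45],[10,1,22,0.01,45],[10,1,40,0.01,45],[10,1,58,0.01,45],[10,1,74,0.01,45],[10,1,85,0.01,45],[10,1,90,0.01,45],[10,1,90,0.01,45]]

```text
t: 8.87
ee_pos: [448.5, 367.7, 89.7]
orientation: [-0.085, 0.996, -0.001, -0.001]
ft_force: [-0.3, 0.1, -3.7]
width: 56.5
grasp_force: 65.1
```

```bash
python3 go.py 448.7 371.3 61.5 99.9;  python3 - <<'E'
from h import *
s=viewer.read_camera("scene");t=viewer.read_camera("top")
a=t[230:350,130:250];b=s[130:250,150:300]
cv2.imwrite("pics/i.png",cv2.resize(np.hstack([a,b]),None,fx=2.9,fy=2.9,interpolation=cv2.INTER_CUBIC))
E
```

```text
yaw_y 99.76 shift [-0.9  3.6 28.2] turn -0.002 ft [-0.3  0.1 -3.7] q [ 0.55  0.45 -0.21  0.91 -0.    0.38]
```

View pics/i.png

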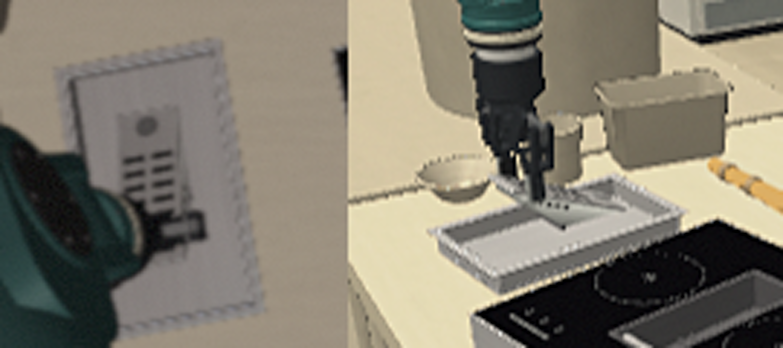

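The filter is over the tray, at top crop (150,170), well inside its walls and cover up. I lower it slowly.

Emit:
shift_gripper:
  increments:
    - [[0,2,5,0,45],[0,3,11,0,45],[0,3,16,0,45],[0,3,20,0,45],[0,3,23,0,45],[0,3,24,0,45]]

```text
t: 9.47
ee_pos: [448.7, 371.6, 66.5]
orientation: [-0.086, 0.996, -0.0, -0.0]
ft_force: [-0.1, 0.6, -4.7]
width: 56.1
grasp_force: 65.3
```

Emit:
shift_gripper:
  increments:
    - [[0,0,1,0,45],[0,0,2,0,45],[0,0,2,0,45]]

```text
t: 9.72
ee_pos: [449.0, 371.7, 65.1]
orientation: [-0.085, 0.996, -0.0, 0.0]
ft_force: [-1.1, 0.2, -4.3]
width: 56.6
grasp_force: 65.3
```

```bash
python3 go.py 448.7 371.3 61.5 99.9
```

```text
yaw_y 99.81 shift [ 0.3 -0.4  3.6] turn -0.002 ft [-1.1  0.2 -4.3] q [ 0.55  0.47 -0.24  0.86 -0.    0.38]
```

Emit:
shift_gripper:
  increments:
    - [[0,0,1,0,45],[0,0,2,0,45],[0,0,2,0,45]]

```text
t: 9.97
ee_pos: [448.9, 371.7, 63.0]
orientation: [-0.086, 0.996, -0.0, -0.0]
ft_force: [-0.2, -0.6, -4.9]
width: 56.7
grasp_force: 65.3
```

Emit:
shift_gripper:
  increments:
    - [[0,0,0.7,0,45],[0,0,1.4,0,45],[0,0,1.4,0,45]]

```text
t: 10.22
ee_pos: [448.8, 371.8, 61.9]
orientation: [-0.086, 0.996, 0.0, 0.0]
ft_force: [-2.7, -1.8, 1.9]
width: 56.3
grasp_force: 65.9
```

Contact: the force went from −4.9 to +1.9 N, so the tray carries the filter. Release.

Emit:
shift_gripper:
  increments:
    - [[0,0,0,0,58],[0,0,0,0,62],[0,0,0,0,70],[0,0,0,0,85],[0,0,0,0,85],[0,0,0,0,85]]

```text
t: 10.72
ee_pos: [449.1, 371.8, 61.8]
orientation: [-0.085, 0.996, 0.0, 0.0]
ft_force: [-0.2, -0.2, 0.0]
width: 85.0
grasp_force: 0.0
```

Emit:
shift_gripper:
  increments:
    - [[0,0,-4,0,85],[0,0,-12,0,85],[0,0,-24,0,85],[0,0,-40,0,85],[0,0,-60,0,85],[0,0,-80,0,85],[0,0,-105,0,85],[0,0,-130,0,85]]

```text
t: 11.38
ee_pos: [448.7, 371.6, 193.6]
orientation: [-0.086, 0.996, 0.0, 0.0]
ft_force: [0.5, 0.5, -0.0]
width: 85.0
grasp_force: 0.0
```

Emit:
shift_gripper:
  increments:
    - [[25,0,0,0,85],[50,0,0,0,85],[75,0,-10,0,85],[100,0,-20,0,85],[120,0,-30,0,85],[120,0,-30,0,85]]

```text
t: 11.88
ee_pos: [328.1, 350.9, 224.4]
orientation: [-0.086, 0.996, 0.001, 0.001]
ft_force: [0.5, 1.0, 1.0]
width: 84.8
grasp_force: 0.0
```

```bash
python3 - <<'E'
from h import *
s=viewer.read_camera("scene");t=viewer.read_camera("top")
a=t[230:350,130:250];b=s[130:250,150:300]
cv2.imwrite("pics/j.png",cv2.resize(np.hstack([a,b]),None,fx=2.9,fy=2.9,interpolation=cv2.INTER_CUBIC))
E
```

```text
(no output)
```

View pics/j.png

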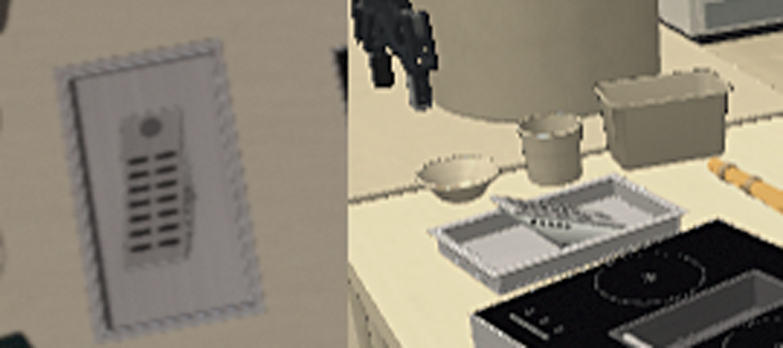

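The filter lies cover up, leaning on its keel, fully inside the tray at top crop (155,185) with clear margins all round. The gripper is well away.

```bash
python3 -c "
from rig import robot, viewer
print(robot.sign_off())"
```

```text
the job is handed in; nothing more can be done
None
```

The grease filter was pressed to tip, gripped by its raised plain end, lifted out and set down cover upwards, fully inside the tray. The job was handed in at about 12 s; no verdict came back, and the bowl, dredger and bottle were left untouched.

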